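# Park the spare pantry bin on the full one, stacked and not nested

### The job

The stack-nest bin with the onions stands the wrong way round: first swivel it on the worktop, without lifting or tipping it, until its scooped front faces squarely out over the front edge of the worktop, away from the tiled wall behind you. Then park the empty bin on top of it turned end for end, scoop to the back, so that its feet stand level on the full bin's rim and it stacks instead of nesting down onto the onions. Lower it into place rather than dropping it, keep all the onions in their bin, and leave the mug, the oil bottle and the salt jar where they are.

Things in the scene. Friction and masses are not known exactly. Their poses are not given: they have to be found in the camera images.
- full_bin: The full bin: a grey plastic stack-nest pantry bin, 200 long (x) x 130 wide (y) x 80 mm high, open on top, walls leaning in to a 168 x 92 mm base with cut corners. It holds three loose onions, about 0.6 kg in all,; slides under a few N. Origin: centre of its underside, z up, scooped front end at +x, closed back end with a hand slot at -x. At the start its front is 90 to 180 degrees off.
- full_rim (a point): Centre of the full bin's mouth, 80 mm above its origin, level with the rim top. The rim of both bins is a lip 16 mm tall (64 to 80 mm up) with upright faces: 14 mm thick along the long sides (|y| 51 to 65 mm), 10 mm on the ends (|x| 90 to 100 mm); mouth 180 x 102 mm. The onions reach 53 mm up, so spread fingers can press on the lip from inside and twist the bin round.
- full_front (a point): Middle of the full bin's scooped edge, 88 mm ahead (+x) of its origin and 44 mm up: over |y| < 31 mm the front end wall dips from 80 to 44 mm. The same on both bins.
- spare_bin: The empty bin, same model, size and axes as the full one, about 0.2 kg. Centred over the full bin and turned 180 degrees to it, its base sinks 8 mm into the mouth (5 mm play each way) and its feet stand on the lip, origin 72 mm above the full bin's. The same way round it nests onto the onions; crosswise or askew it stays 80 mm up. Its front starts roughly towards world -x (within 50 degrees).
- spare_front (a point): Middle of the empty bin's scooped front edge, 88 mm ahead (+x) of its origin and 44 mm up.
- spare_lip (a point): A place to grip the empty bin: middle of the full-thickness stretch of lip on its +y long side, at x = -19, y = +58 mm from its origin, at the rim top 80 mm up. The lip here is 14 mm thick (across y) from x = -42 to +4 mm and 16 mm tall; below it the inside wall leans in by about 1 mm in 8. The -y side is its mirror image.
- spare_foot (a point): Underside of the front foot on the empty bin's +y side, x = +22, y = +55 mm, 8 mm above its origin. Each long side of each bin has two hollow columns, at x = -60 and +22 mm, 24 mm wide at the foot (|y| up to 58 mm); above each the rim has a pocket 36 mm wide where the lip is only 2.5 mm thick, into which the foot of a nesting bin drops.
- edge (a point): An unmarked point on the worktop, 130 mm in from the middle of its front edge. Its x axis is world +x: away from the tiled wall behind the robot, out into the room. The full bin's x axis must point the same way.
- onion0: One of the three brown onions, 50 mm across and 50 mm high, loose in the full bin; origin at the centre of its underside at the start.
- onion1: One of the three brown onions, 50 mm across and 50 mm high, loose in the full bin; origin at the centre of its underside at the start.
- onion2: One of the three brown onions, 50 mm across and 50 mm high, loose in the full bin; origin at the centre of its underside at the start.
- mug: Bystander: white mug, 82 mm across, 92 mm high; origin at the centre of its underside.
- oil: Bystander: green glass oil bottle, 68 mm across, 200 mm high; origin at the centre of its underside.
- salt_jar: Bystander: clear salt jar with a steel cap, 72 mm across, 85 mm high; origin at the centre of its underside.
There are look-alikes about, which are no part of the job. Leave any turquoise look-alike of the onion0 alone.

How it is judged:
By the outcome, as a careful person would: the job done as asked, in the order asked, and still so for the second after the job is handed in, with the robot touching nothing.
It also fails if it takes over 58 s, if anything falls off the work surface, if the arm or the gripper's body presses on something with over 40 N, if the wrist force passes 120 N, or if a joint passes its speed limit or range.

### The arm

A 6-joint arm with a two-finger parallel gripper is mounted at the origin on the work surface. World frame = base frame: x ahead of the robot, y to its left, z up, the work surface at z = 0. Lengths are in m, angles in degrees, forces in N, time in s.
With the tool pointing down it reaches from about 0.375 to 0.75 m from the base axis. Payload 9 kg.
Tool frame: the origin (TCP) lies where the fingers leave the gripper's body, on its centre line; the fingertips stand 73 mm ahead of it and the grasp point (between the pads) lies 54 mm ahead of it (robot.tip_reach is the distance from the TCP to the fingertips, in m); z points along the fingers, y is the line along which they close (so a half turn about z gives the same grasp; the last joint's range is limited). The gripper opens to 85 mm and grips with 20 to 120 N. Pads are 22 mm wide; open, the fingers measure 114 mm over their backs; the gripper's body (76 mm by 85 mm) begins 54 mm behind the grasp point. The pads swing forward as they close: fully open they stand 13 mm farther back than shut.
Start: joints at [55.651, 5.964, 5.575, 89.605, 0, 77.527], TCP at [0.224, 0.557, 0.304] pointing down, gripper open.
Joint ranges: [-171.21, 171.21], [-48.23, 106.86], [-62.78, 66.21], [-105.2, 120.99], [-86.42, 89.51], [-180, 180]. Speed limits (degrees/s): [127.2, 127.2, 147.25, 180, 180, 180].

### API

Orientations are given as [roll, pitch, yaw] about the fixed x, y, z axes, in that order (R = Rz(yaw) Ry(pitch) Rx(roll)).
In Python, from plant import robot gives the robot as it stands. Calls block until the motion is done:
- robot.move_pose(position, orientation): joint-space move of the TCP to a pose.
- robot.line_to(position, vel=0.15, rotation=None, guard=None): straight line of the TCP; rotation=None keeps the orientation; vel is the mean speed in m/s. With guard (N) it stops when the force on the tool has changed by that much, and returns True; else False.
- robot.goto_joints(angles): joint-space move.
- robot.set_gripper(opening): finger opening in m; the grip force is fixed at half the most; returns when the fingers have stopped.
- robot.pause(seconds).
- robot.ik(position, orientation): joint angles nearest the present ones, or None.
- robot.observe(): the state.
- robot.grab_frame(name): name is "side" or "top" or "wrist"; returns the picture (400x640x3 uint8, blue, green, red); there is no depth.
- robot.get_calibration(name): a dict with "vertical_fov" (degrees; the focal length in pixels is half the picture's height over the tangent of half this angle, whatever the lens; pixels are square), "cx", "cy" (the principal point, pixels), "k1" (the pictures are not rectified: a ray, as slopes to the right and down, at radius r is drawn at 1 + k1 r^2 times it, then the intrinsics apply), "rvec" (rotation vector, rad) and "tvec" (3), from world to camera coordinates, as OpenCV has them. Camera axes: x right, y down, z forward; pixel columns grow to the right and rows downward; lengths in m; the calibration is good to about 2 mm. A picture is of the moment at which its call begins: read the wrist's pose just before it. get_calibration takes no time and is no camera call; for the wrist camera it gives the pose at the moment of the call.
A pose or a line that the arm cannot do raises robot.IKError and nothing moves.
- robot.job_done(): hands the job in; it is judged then, once.
The state is a dict: "time": time; "q": joint angles; "qvel": joint speeds; "joint_torque": joint torques, N m; "tool_pos": TCP position; "tcp_rot": TCP orientation; "ft_force": force on the tool from outside, world axes, zero at the start; "torque": the same for the moment, N m; "gripper_width": finger opening in m; "gripper_force": force on a finger pad.
Only numpy, scipy, OpenCV 4.12 (cv2) and the standard library are available. Lean on these libraries where they do the work, as an engineer would, in place of code of your own. Each camera call takes 0.05 s, during which the arm holds its last target. There are 200 camera calls.

## Working session

There is one attempt and no reset: what is moved stays moved. The work goes in short steps, each a Python script; the robot and the scene stay as the last script left them, time stands still between calls to the robot, and variables do not carry over. Pictures are saved under pics/ and viewed, at most 10 in all, crops included, and the job is handed in when it is done.

```bash
ls; mkdir -p pics; cat > h.py <<'E'
import numpy as np, cv2
from plant import robot
def cal(n):
    c=robot.get_calibration(n); f=200/np.tan(np.radians(c["vertical_fov"]/2))
    R=cv2.Rodrigues(np.array(c["rvec"],float))[0]; return c,f,R,np.array(c["tvec"],float)
def proj(C,P):
    c,f,R,t=C; p=(R@np.atleast_2d(P).T).T+t; s=p[:,:2]/p[:,2:]; r2=(s**2).sum(1,keepdims=True)
    return s*(1+c["k1"]*r2)*f+[c["cx"],c["cy"]]
def back(C,uv,z):
    c,f,R,t=C; d=(np.atleast_2d(uv).astype(float)-[c["cx"],c["cy"]])/f; s=d.copy()
    for _ in range(20): s=d/(1+c["k1"]*(s**2).sum(1,keepdims=True))
    D=np.c_[s,np.ones(len(s))]@R; o=-R.T@t; return o+D*((z-o[2])/D[:,2:])
E
python3 - <<'E'
from h import *
for n in ("top","side","wrist"):
    C=cal(n); print(n,C[0])
    im=robot.grab_frame(n); cv2.imwrite(f"pics/{n}0.png",im)
a=np.vstack([cv2.imread("pics/top0.png"),])
print(robot.observe())
E
```

```text
pics
top {'vertical_fov': 43.47308026720566, 'cx': 322.71815262330813, 'cy': 195.2933040658972, 'k1': 0.03379432755775004, 'rvec': array([ 2.12707581, -2.08610647,  0.22719782]), 'tvec': array([0.01091512, 0.62632007, 1.41883355])}
side {'vertical_fov': 43.64147095041387, 'cx': 318.80708094006246, 'cy': 199.44044576013718, 'k1': 0.017168444851542487, 'rvec': array([ 0.33881671, -2.8750952 ,  1.0203619 ]), 'tvec': array([0.60790619, 0.14113921, 1.38933442])}
wrist {'vertical_fov': 65.18591476702997, 'cx': 318.8093501681833, 'cy': 199.22737252929443, 'k1': 0.020268342832176774, 'rvec': array([-2.3881159 , -1.61423508, -0.24453773]), 'tvec': array([-0.60011552, -0.03805125,  0.37871225])}
{'time': 0.15, 'q': array([ 5.56509034e+01,  5.99085842e+00,  5.53858838e+00,  8.96048121e+01,
       -2.63807703e-03,  7.75266387e+01]), 'qvel': array([-0.12677256, -0.09362466,  0.17876586, -0.01165304,  0.00248229,
       -0.05177183]), 'joint_torque': array([ 2.39232460e-03, -5.57358527e+01,  5.04005992e+01,  1.25168925e-02,
       -3.80355814e-04, -1.43438933e-05]), 'tool_pos': array([0.22345611, 0.55664542, 0.30331234]), 'tcp_rot': array([-1.79943695e+02, -9.75311930e-03,  1.58124261e+02]), 'ft_force': array([-0.17654793,  0.76911608,  0.40853842]), 'torque': array([ 0.04159713, -0.02715407,  0.02678764]), 'gripper_force': 0.0, 'gripper_width': 0.08535576843207006}
```

View pics/top0.png

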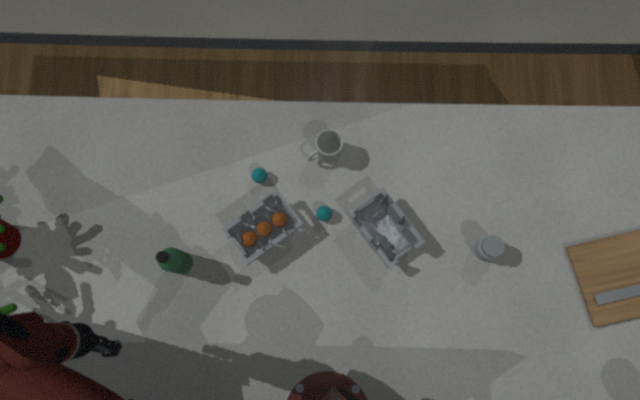

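View pics/side0.png

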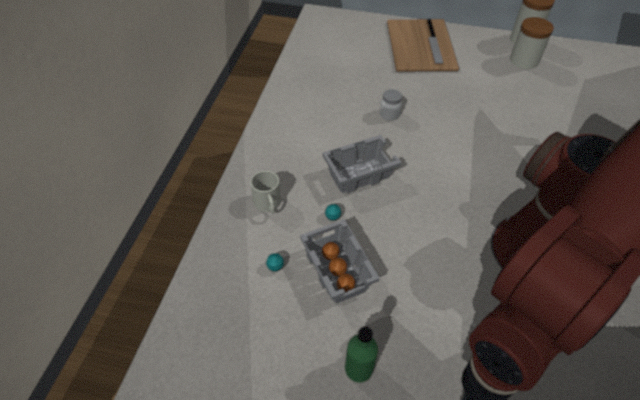

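The full bin with three orange-brown onions is at top (264,229) and the empty bin at (388,230). The turquoise look-alikes are at (259,175) and (324,213), with the mug at (328,143), the oil at (175,261) and the salt jar at (490,247). Next I'll look closer at the bins.

```bash
python3 - <<'E'
from h import *
im=cv2.imread("pics/top0.png")[160:280,215:435]
im=cv2.resize(im,None,fx=3.6,fy=3.6,interpolation=cv2.INTER_CUBIC)
im=np.clip(im.astype(float)*1.5,0,255).astype(np.uint8)
for i in range(0,220,20): cv2.putText(im,str(215+i),(int(i*3.6),10),0,.35,(0,0,255)); cv2.line(im,(int(i*3.6),12),(int(i*3.6),18),(0,0,255))
for i in range(0,120,20): cv2.putText(im,str(160+i),(0,int(i*3.6)+4),0,.35,(0,0,255))
cv2.imwrite("pics/c1.png",im)
C=cal("top")
print(back(C,[[264,229],[388,230],[324,213],[259,175],[328,143],[175,261],[490,247],[320,100]],0.0).round(3))
E
```

```text
[[ 0.532  0.201  0.   ]
 [ 0.536 -0.178  0.   ]
 [ 0.585  0.018  0.   ]
 [ 0.702  0.224  0.   ]
 [ 0.811  0.01   0.   ]
 [ 0.43   0.463  0.   ]
 [ 0.491 -0.485  0.   ]
 [ 0.956  0.038  0.   ]]
```

View pics/c1.png

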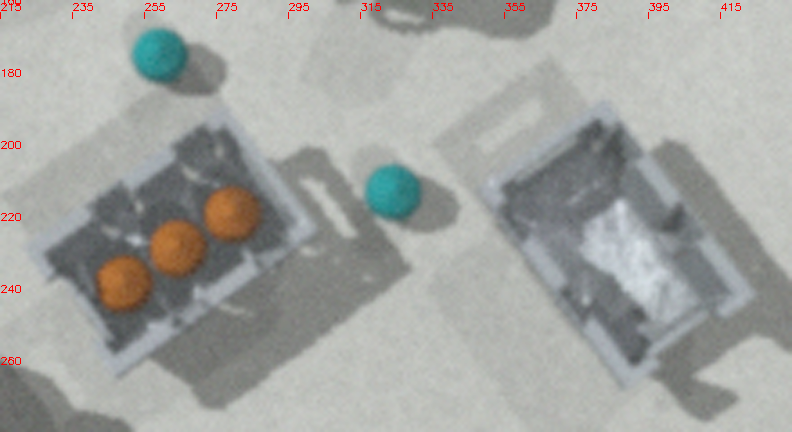

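The full bin's scoop faces crop (95,305), down and left, and its hand-slot end is at (265,175), so its front yaw is over 90°. The empty bin's scoop is at crop (690,340), down and right, and its slot end is up and left. Now I'll compute the poses from the rim corners.

```bash
cat >> h.py <<'E'
def fit(C,uv,guess):
    """uv: rim outer corners (+x+y, -x+y, -x-y, +x-y) at z=.08 -> x,y,yaw"""
    from scipy.optimize import least_squares
    P=back(C,uv,.08)[:,:2]; M=np.array([[.1,.065],[-.1,.065],[-.1,-.065],[.1,-.065]])
    def r(p):
        c,s=np.cos(p[2]),np.sin(p[2]); return (M@np.array([[c,s],[-s,c]])+p[:2]-P).ravel()
    o=least_squares(r,[*P.mean(0),np.radians(guess)])
    return np.r_[o.x[:2],np.degrees(o.x[2])], np.linalg.norm(P-np.roll(P,1,0),axis=1), np.abs(o.fun).max()
E
python3 - <<'E'
from h import *
C=cal("top"); g=lambda L:np.array(L)/3.6+[215-.36,160-.36]
# full: front = left-lower end; +y is to the left of front
F=fit(C,g([[117,375],[315,230],[222,112],[30,243]]),120)
S=fit(C,g([[752,293],[605,103],[487,190],[630,385]]),-130)
print(F,S)
print(robot.tip_reach)
R=np.array(cal("wrist")[2]);c,f,R,t=cal("wrist");print("cam",-R.T@t, R[2])
st=robot.observe();print(st["tool_pos"])
# candidate orientations
for y in range(-180,180,30):
    q=robot.ik([.53,.2,.3],[180,0,y]); q2=robot.ik([.53,-.19,.3],[180,0,y]); print(y,None if q is None else np.round(q,0),None if q2 is None else np.round(q2,0))
E
```

```text
(array([  0.52882445,   0.19635498, 127.30302037]), array([0.12847659, 0.1940932 , 0.12425067, 0.18654542]), np.float64(0.0067670848884000545)) (array([   0.53385117,   -0.16289334, -142.98176179]), array([0.1234919 , 0.1927773 , 0.12138246, 0.19209129]), np.float64(0.00648043260508227))
0.0726
cam [0.15337891 0.58511761 0.3731299 ] [ 0.27488548 -0.11018615 -0.95514239]
[0.22345611 0.55664542 0.30331234]
-180 [ 7.  0. -1. 89.  0.  7.] [-33.  -1.  -2.  89.   0. -33.]
-150 [  7.   0.  -1.  89.   0. -23.] [-33.  -1.  -2.  89.   0. -63.]
-120 [  7.   0.  -1.  89.   0. -53.] [-33.  -1.  -2.  89.   0. -93.]
-90 [  7.   0.  -1.  89.   0. -83.] [ -33.   -1.   -2.   89.    0. -123.]
-60 [   7.    0.   -1.   89.    0. -113.] [ -33.   -1.   -2.   89.    0. -153.]
-30 [   7.    0.   -1.   89.    0. -143.] [-33.  -1.  -2.  89.   0. 177.]
0 [   7.    0.   -1.   89.    0. -173.] [-33.  -1.  -2.  89.   0. 147.]
30 [  7.   0.  -1.  89.   0. 157.] [-33.  -1.  -2.  89.   0. 117.]
60 [  7.   0.  -1.  89.   0. 127.] [-33.  -1.  -2.  89.   0.  87.]
90 [ 7.  0. -1. 89.  0. 97.] [-33.  -1.  -2.  89.   0.  57.]
120 [ 7.  0. -1. 89.  0. 67.] [-33.  -1.  -2.  89.   0.  27.]
150 [ 7.  0. -1. 89.  0. 37.] [-33.  -1.  -2.  89.   0.  -3.]
```

```bash
python3 - <<'E'
from h import *
import pickle
K={}
for n,p,y in (("spare",[.534,-.163,.33],-143),("full",[.529,.196,.33],-53)):
    robot.move_pose(p,[180,0,y]); robot.pause(.25)
    C=cal("wrist"); im=robot.grab_frame("wrist")
    yaw={"spare":-143,"full":127}[n]; ctr=np.array(p); 
    uv=proj(C,[p[0],p[1],.08])[0].round().astype(int)
    x0=int(np.clip(uv[0]-160,0,320)); y0=int(np.clip(uv[1]-120,0,160)); print(n,uv,x0,y0,robot.observe()["time"],robot.observe()["ft_force"])
    K[n]=(C,x0,y0); cv2.imwrite(f"pics/w_{n}.png",im)
    c=cv2.resize(im[y0:y0+240,x0:x0+320],None,fx=2.5,fy=2.5,interpolation=cv2.INTER_CUBIC)
    cv2.imwrite(f"pics/wc_{n}.png",np.clip(c*1.4,0,255).astype(np.uint8))
pickle.dump(K,open("K.pkl","wb"))
E
```

```text
spare [318 177] 158 57 3.2167 [-1.09479742  0.05131078  0.12820836]
full [319 178] 159 58 4.8667 [-1.08442981 -0.38671663  0.22472448]
```

View pics/wc_full.png

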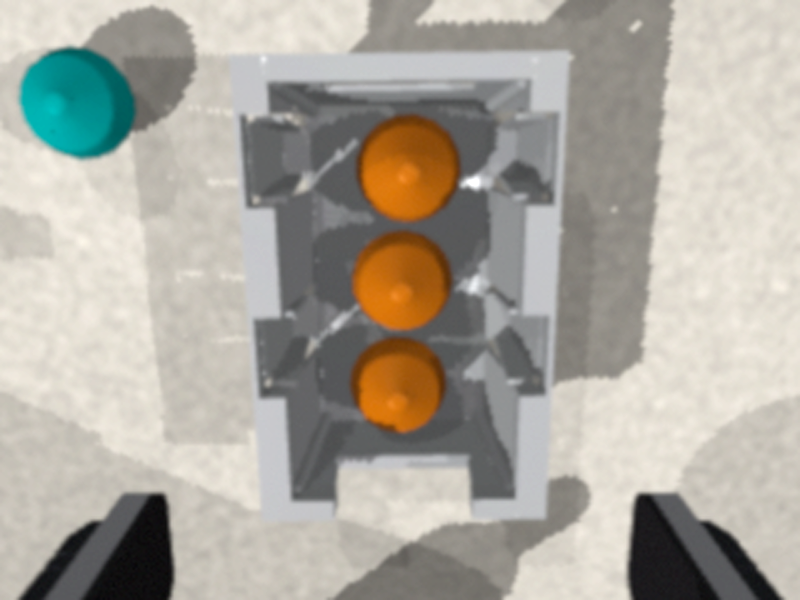

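View pics/wc_spare.png

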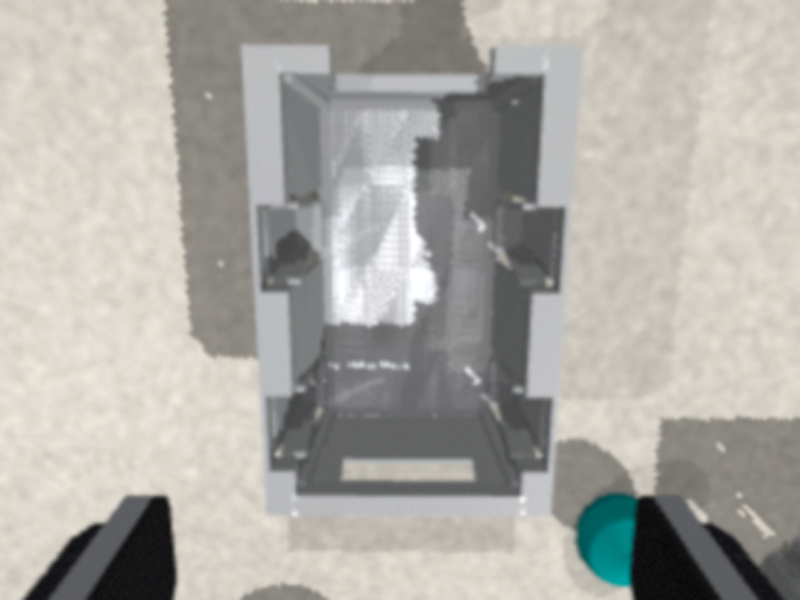

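The full bin fills crop (231..569, 52..520) with its scoop at the bottom, at (403,470). The onions are at (408,168), (401,282) and (397,387), and a turquoise ball at (77,102) is outside it. The spare bin fills (243..581, 45..515) with its scoop at the top, at (410,70). Next I'll fit the poses, then check tip height against opening and joint range for the twist.

```bash
cat > pose.py <<'E'
from h import *
import pickle
K=pickle.load(open("K.pkl","rb"))
def P(n,L,g):
    C,x0,y0=K[n]; return fit(C,np.array(L)/2.5+[x0-.3,y0-.3],g)
F=P("full",[[547,519],[569,52],[231,58],[265,520]],127)
S=P("spare",[[243,45],[267,515],[552,515],[581,45]],-143)
E
python3 - <<'E'
from pose import *
print(F,S)
C,x0,y0=K["full"]
g=lambda L:np.array(L)/2.5+[x0-.3,y0-.3]
print("ball",back(C,g([[77,102]]),.025),"onions",back(C,g([[408,168],[401,282],[397,387]]),.04))
t0=robot.observe()["time"]
for w in (.055,):
    robot.set_gripper(w); s=robot.observe(); print(w,robot.tip_reach,s["gripper_width"],s["time"]-t0)
a=np.radians(F[0][2])
for d in (0,60,127):
  y=-53-d; b=np.radians(y+180); g=F[0][:2]-.019*np.array([np.cos(b),np.sin(b)])
  print(y,np.round(robot.ik([*g,.139],[180,0,y]),1))
E
```

```text
(array([  0.5264161 ,   0.19797387, 127.63509665]), array([0.12908108, 0.1995866 , 0.12893023, 0.19804359]), np.float64(0.0012448974890326703)) (array([   0.53209141,   -0.15971377, -143.07489578]), array([0.12832822, 0.19966013, 0.13010193, 0.19969102]), np.float64(0.0008685552799154173))
ball [[0.69440749 0.22076575 0.025     ]] onions [[0.55753188 0.1528142  0.04      ]
 [0.52881787 0.19626833 0.04      ]
 [0.49903193 0.23917858 0.04      ]]
0.055 0.0726 0.054824803838322916 0.40830000000000055
-53 [   5.6    2.5  -15.2   72.2    0.  -121.4]
-113 [  5.5  -0.7 -18.5  72.2   0.  -61.5]
-180 [  7.5  -1.5 -19.3  72.2   0.    7.5]
```

```bash
cat > twist.py <<'E'
from pose import *
c=F[0][:2]; a0=F[0][2]
def g(a): b=np.radians(a); return c-.019*np.array([np.cos(b),np.sin(b)])
rot=lambda a:[180,0,a-180]
robot.move_pose([*g(a0),.175],rot(a0))
hit=robot.line_to([*g(a0),.129],vel=.06,guard=8)
s=robot.observe(); print("hit",hit,s["tool_pos"],s["ft_force"])
if not hit:
    robot.set_gripper(.085); s=robot.observe(); print("w",s["gripper_width"],s["gripper_force"],s["ft_force"],s["torque"])
    if .068<s["gripper_width"]<.080:
        t=s["time"]; m=0
        for a in np.linspace(a0,0,9)[1:]:
            robot.line_to([*g(a),.129],vel=.02,rotation=rot(a)); s=robot.observe(); m=max(m,np.linalg.norm(s["ft_force"]))
        print("t",s["time"]-t,m,s["ft_force"],s["torque"],s["gripper_width"],s["tool_pos"],s["tcp_rot"],s["time"])
E
python3 twist.py
```

```text
hit False [0.53826348 0.18294993 0.12938742] [0.47852451 0.24349175 0.09249901]
w 0.07780908574231589 69.34142740443349 [ 1.65804635  0.16082147 -2.6476262 ] [ 0.00448282 -0.21066086 -0.05172664]
t 3.3999999999999995 5.418840649052697 [-0.62556274  0.14023461 -4.71460085] [-0.05056375 -0.00495534 -0.06110114] 0.07764418618025418 [0.5074526  0.19779826 0.12896157] [-1.79987753e+02 -4.45566017e-03 -1.79667489e+02] 10.6083
```

```bash
python3 - <<'E'
from pose import *
robot.set_gripper(.055); p=robot.observe()["tool_pos"]
robot.line_to([p[0],p[1],.20],vel=.15); robot.line_to([.526,.198,.33],vel=.2); robot.pause(.2)
C=cal("wrist"); im=robot.grab_frame("wrist")
uv=proj(C,[.526,.198,.08])[0].round().astype(int); x0=int(uv[0]-160); y0=int(np.clip(uv[1]-120,0,160))
K["full2"]=(C,x0,y0); pickle.dump(K,open("K.pkl","wb"))
c=cv2.resize(im[y0:y0+240,x0:x0+320],None,fx=2.5,fy=2.5,interpolation=cv2.INTER_CUBIC)
cv2.imwrite("pics/full2.png",np.clip(c*1.4,0,255).astype(np.uint8))
# prediction: centre (.526,.198), yaw 0
M=np.array([[.1,.065],[-.1,.065],[-.1,-.065],[.1,-.065]])
print(((proj(C,np.c_[M+[.5264,.198],[.08]*4])-[x0,y0]+.3)*2.5).round(1),robot.observe()["time"])
E
```

```text
[[544.6 515.2]
 [573.1  43.7]
 [229.9  43.7]
 [258.9 515.3]] 12.6917
```

View pics/full2.png

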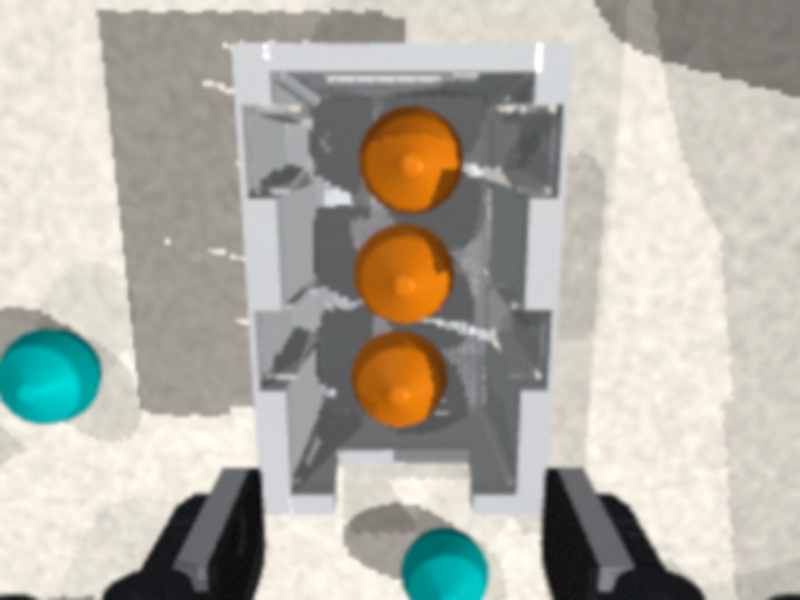

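The bin is square: its top edge is at row 43 at both ends and its bottom edge at row 514. The scoop faces the front and all three onions are in. Now I'll grip the spare's lip and lift.

```bash
cat > grip.py <<'E'
from pose import *
F2=P("full2",[[547,514],[574,43],[232,43],[262,514]],0); print(F2)
c=S[0][:2]; a=np.radians(S[0][2]); Rz=np.array([[np.cos(a),-np.sin(a)],[np.sin(a),np.cos(a)]])
g=c+Rz@[-.019,-.058]; rot=[180,0,S[0][2]]
robot.set_gripper(.05)
robot.move_pose([*g,.175],rot)
hit=robot.line_to([*g,.136],vel=.06,guard=8); s=robot.observe(); print("hit",hit,s["tool_pos"],s["tcp_rot"],s["ft_force"])
if not hit:
    robot.set_gripper(0.0); s=robot.observe(); print(s["gripper_width"],s["gripper_force"],s["ft_force"],s["tool_pos"])
    if .011<s["gripper_width"]<.017:
        robot.line_to([*g,.29],vel=.12); robot.pause(.2); s=robot.observe(); print(s["gripper_width"],s["ft_force"],s["torque"],s["time"])
im=robot.grab_frame("side"); cv2.imwrite("pics/lift.png",np.clip(cv2.resize(im[60:320,200:540],None,fx=2.2,fy=2.2)*1.4,0,255).astype(np.uint8))
E
python3 grip.py
```

```text
(array([0.52596116, 0.19890724, 0.13008348]), array([0.12961527, 0.19965443, 0.12951605, 0.19958098]), np.float64(0.0003794848382419058))
hit False [ 0.51256045 -0.10203558  0.13622514] [-1.79983500e+02  6.70795246e-03 -1.43077605e+02] [ 0.37146814  0.04140571 -0.3494573 ]
0.012402588829901166 59.94472561170369 [-0.26482877  0.08261206  4.5927711 ] [ 0.51275037 -0.1020943   0.13662889]
0.012276601086457395 [ 0.02178033 -0.21497367 -1.48047123] [ 0.10675076  0.03407469 -0.01551575] 17.0417
```

View pics/lift.png

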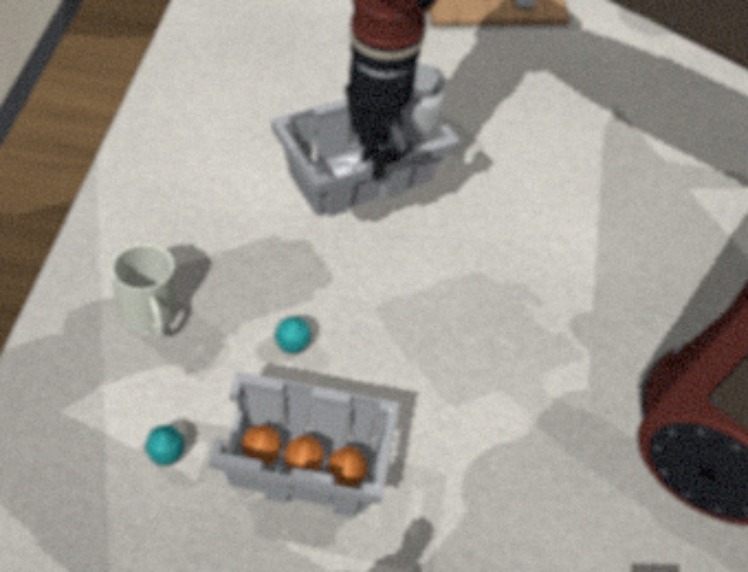

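The spare bin is held level-looking at crop (365,155), and the full bin and bystanders are undisturbed. I'll carry it over and check alignment with the predicted outline before lowering.

```bash
cat > carry.py <<'E'
from pose import *
tgt=np.array([.5260,.1989])+[.019,.058]
robot.line_to([*tgt,.29],vel=.15,rotation=[180,0,-180]); robot.pause(.4)
s=robot.observe(); print(s["tool_pos"],s["tcp_rot"],s["gripper_width"],s["ft_force"],s["torque"],s["time"])
zc=s["tool_pos"][2]-.1366
M=np.array([[.1,.065],[-.1,.065],[-.1,-.065],[.1,-.065]])
out=[]
for n in ("wrist","side"):
    C=cal(n); im=np.clip(robot.grab_frame(n)*1.4,0,255).astype(np.uint8)
    cs=np.array([.5260,.1989])
    for z,col in ((zc+.08,(0,0,255)),(.08,(0,200,0))):
        uv=proj(C,np.c_[cs+(-M if col[2] else M),[z]*4]); print(n,z,uv.round(1).tolist())
        for q in uv: cv2.drawMarker(im,tuple(int(v) for v in q.round()),col,cv2.MARKER_CROSS,9,1)
    out.append(im if n=="wrist" else cv2.resize(im[170:330,250:420],None,fx=2.5,fy=2.5)[:400])
o=np.hstack(out); print(o.shape); cv2.imwrite("pics/pre.png",cv2.resize(o,(800,int(o.shape[0]*800/o.shape[1]))) if o.shape[1]>1100 else cv2.resize(o,(800,300)))
E
python3 carry.py
```

```text
[0.54503224 0.25683768 0.29004636] [1.79998236e+02 5.07533719e-03 1.79996368e+02] 0.012232662393014628 [ 0.01692335 -0.03273832 -1.93260847] [0.16515361 0.00484269 0.01899328] 20.0417
wrist 0.233446356043303 [[-52.9, -38.7], [83.3, 413.4], [331.6, 410.7], [338.5, -32.6]]
wrist 0.08 [[325.4, 265.5], [326.9, 45.3], [165.4, 44.6], [195.2, 265.9]]
side 0.233446356043303 [[387.9, 206.8], [306.2, 191.6], [292.1, 234.3], [379.3, 251.7]]
side 0.08 [[294.3, 269.5], [373.1, 286.0], [381.2, 243.1], [307.0, 228.5]]
(400, 1065, 3)
```

View pics/pre.png

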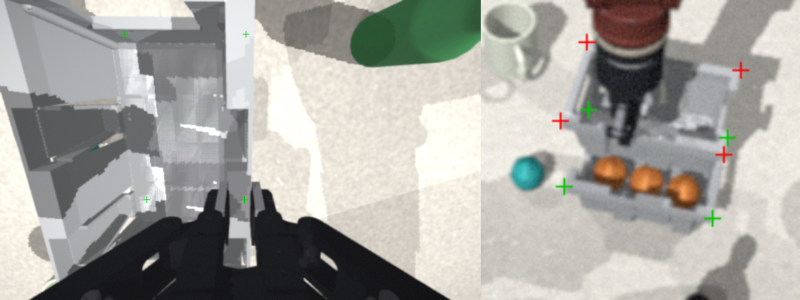

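The spare's scoop faces back (side view), and the outline is close to the red prediction, but the far side seems to sag a few degrees. I'll measure the tilt with outlines drawn for several angles.

```bash
python3 - <<'E'
from h import *
s=robot.observe(); z=s["tool_pos"][2]-.1366
M=np.array([[.1,.065],[-.1,.065],[-.1,-.065],[.1,-.065]])
cs=np.array([.5260,.1989]); piv=np.array([cs[1]+.058,z+.072])
out=[]
for n,(u0,u1,v0,v1),k in (("wrist",(0,360,0,400),1.5),("side",(280,400,180,300),5)):
    C=cal(n); im=robot.grab_frame(n)
    cv2.imwrite(f"pics/raw_{n}.png",im)
    im=np.clip(cv2.resize(im[v0:v1,u0:u1],None,fx=k,fy=k,interpolation=cv2.INTER_CUBIC)*1.4,0,255).astype(np.uint8)
    for t,col in ((0,(0,0,255)),(3,(0,200,0)),(6,(255,0,0))):
        a=np.radians(t); W=np.c_[cs-M,[z+.08]*4]
        d=W[:,1:]-piv; W[:,1:]=piv+np.c_[d[:,0]*np.cos(a)-d[:,1]*np.sin(a),d[:,0]*np.sin(a)+d[:,1]*np.cos(a)]
        W4=np.r_[W,W[:1]]
        for i in range(4):
            q=proj(C,W4[i]+(W4[i+1]-W4[i])*np.linspace(0,1,15)[:,None])
            for p in q: cv2.circle(im,tuple(int(v) for v in ((p-[u0,v0])*k).round()),2,col,-1)
    out.append(cv2.resize(im,(400,int(im.shape[0]*400/im.shape[1])))if n=="side" else cv2.resize(im,(400,444)))
h=max(o.shape[0] for o in out)
cv2.imwrite("pics/tilt.png",np.hstack([np.pad(o,((0,h-o.shape[0]),(0,0),(0,0))) for o in out]))
E
```

```text
(no output)
```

View pics/tilt.png

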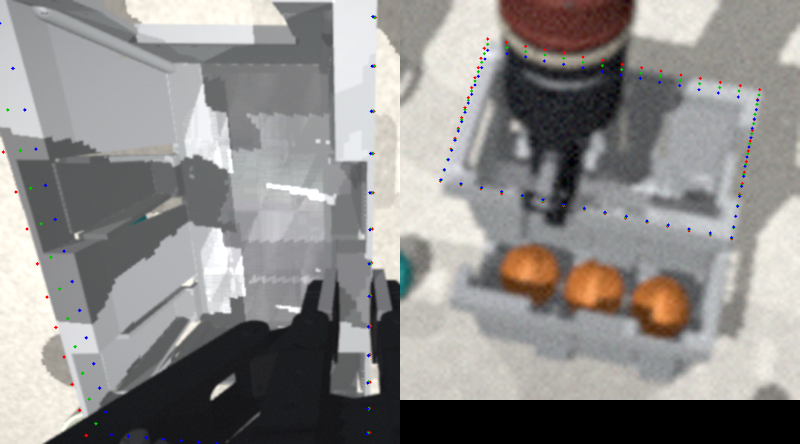

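The edges follow the green (3°) dots, so I'll counter-roll the tool 3° about the grip and lower gently.

```bash
cat > place.py <<'E'
from h import *
x,y=.545,.2569+.0034; rot=[183,0,-180]
robot.line_to([x,y,.29],vel=.02,rotation=rot)
robot.line_to([x,y,.217],vel=.08); robot.pause(.3)
h=robot.line_to([x,y,.2075],vel=.015,guard=5)
s=robot.observe(); print(h,s["tool_pos"],s["ft_force"],s["torque"],s["tcp_rot"],s["time"])
E
python3 place.py
```

```text
True [0.54494113 0.26031587 0.20846009] [0.12899102 0.00548698 4.98827213] [0.11195888 0.03826064 0.0236637 ] [-1.77001045e+02 -7.15653912e-03 -1.79999842e+02] 22.4833
```

Contact came at z = 0.2085, against 0.2086 expected for a seated bin. I'll release, retreat and check.

```bash
cat > rel.py <<'E'
from h import *
robot.pause(.2); robot.set_gripper(.045); s=robot.observe(); print(s["ft_force"])
p=s["tool_pos"]; robot.line_to([p[0],p[1],.31],vel=.08)
robot.move_pose([.45,.0,.38],[180,0,-180]); robot.pause(.3)
M=np.array([[.1,.065],[-.1,.065],[-.1,-.065],[.1,-.065]]); cs=np.array([.5260,.1989])
out=[]
for n,(u0,u1,v0,v1) in (("top",(190,330,140,300)),("side",(270,410,180,340))):
    C=cal(n); raw=robot.grab_frame(n); k=2.8
    cv2.imwrite(f"pics/fin_{n}.png",raw)
    im=np.clip(cv2.resize(raw[v0:v1,u0:u1],None,fx=k,fy=k,interpolation=cv2.INTER_CUBIC)*1.4,0,255).astype(np.uint8)
    for p in proj(C,np.c_[cs-M,[.152]*4]): cv2.drawMarker(im,tuple(int(v) for v in ((p-[u0,v0])*k).round()),(0,0,255),cv2.MARKER_CROSS,8,1)
    for p in proj(C,np.c_[cs+M,[.08]*4]): cv2.drawMarker(im,tuple(int(v) for v in ((p-[u0,v0])*k).round()),(0,200,0),cv2.MARKER_CROSS,8,1)
    out.append(im)
cv2.imwrite("pics/fin.png",np.hstack(out)); print(robot.observe()["time"])
E
python3 rel.py
```

```text
[-0.07350686 -1.63763974 -0.33973584]
26.025
```

View pics/fin.png

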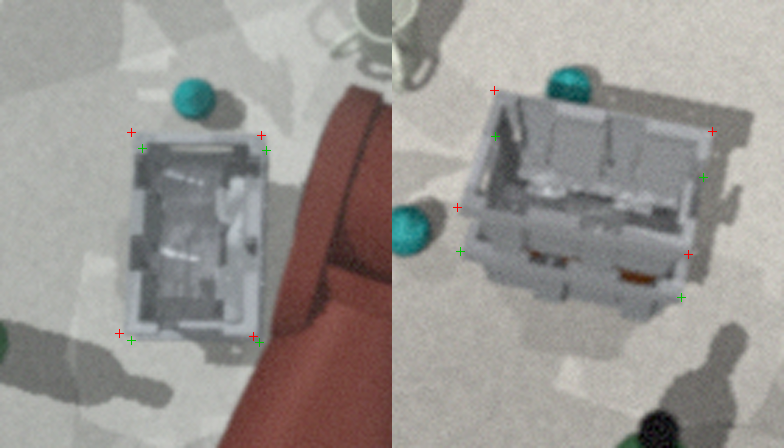

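The scoop faces back and the bin sits on the full one with the onions visible below. The top overlay is about 4–8 crop px off, so I'll check numerically with the more accurate wrist camera, using an edge fit validated on the earlier known view.

```bash
cat > chk.py <<'E'
from h import *
import pickle
from scipy.optimize import minimize
from scipy.spatial.transform import Rotation as Ro
K=pickle.load(open("K.pkl","rb"))
def seg(a,b,n=60): return np.array(a)+(np.array(b)-a)*np.linspace(0.03,.97,n)[:,None]
L=[([.1,.065],[-.1,.065]),([-.1,.065],[-.1,-.065]),([-.1,-.065],[.1,-.065]),([.1,-.065],[.1,.033]),]
L=L[:3]+[([.1,-.065],[.1,-.033]),([.1,.033],[.1,.065])]
O=np.vstack([seg(*l) for l in L]); O=np.c_[O,[0]*len(O)]
I=np.vstack([seg([-.09,.04],[-.09,-.04])]+[seg([a,s*.051],[b,s*.051],30) for s in (1,-1) for a,b in ((-.04,.002),(.043,.088))]); I=np.c_[I,[0]*len(I)]
def efit(C,im,p0,mask=None):
    g=cv2.cvtColor(im,cv2.COLOR_BGR2GRAY).astype(np.float32)
    best=np.array(p0,float)
    for sg in (4,2,1.2):
        b=cv2.GaussianBlur(g,(0,0),sg); G=np.minimum(np.hypot(cv2.Sobel(b,5,1,0),cv2.Sobel(b,5,0,1)),60/sg)
        def f(p):
            R=Ro.from_euler("zyx",[p[3],p[4],p[5]],degrees=True).as_matrix()
            uv=proj(C,np.vstack([O,I])@R.T+np.array(p[:3])/1000).astype(np.float32)
            return -cv2.remap(G,uv[:,:1],uv[:,1:],1).mean()+.004*(p[4]**2+p[5]**2)
        sim=np.vstack([best]+[best+np.eye(6)[i]*s for i,s in enumerate([4,4,4,1.5,1,1])])
        best=minimize(f,best,method="Nelder-Mead",options=dict(initial_simplex=sim,maxiter=1500)).x
    return best.round(2),round(-f(best),2)
if __name__=="__main__":
    print("test",efit(K["full"][0],cv2.imread("pics/w_full.png"),[524,200,83,126,0,0]))
    print("test",efit(K["spare"][0],cv2.imread("pics/w_spare.png"),[534,-163,77,-141,0,0]))
    robot.set_gripper(.085)
    robot.move_pose([.526,.199,.40],[180,0,-180]); robot.pause(.3)
    C=cal("wrist"); im=robot.grab_frame("wrist"); cv2.imwrite("pics/w_fin.png",im)
    for p0 in ([526,199,152,180,0,0],[530,194,158,178,0,0],[522,203,148,182,0,0],[526,199,160,180,0,0],[526,192,150,180,0,0]): print(p0,efit(C,im,p0))
    print(robot.observe()["time"])
E
python3 chk.py
```

```text
test (array([527.24, 196.71,  74.45, 127.29,  -3.39,  -3.75]), np.float64(40.75))
test (array([ 5.3144e+02, -1.6192e+02,  7.4410e+01, -1.4266e+02,  4.3100e+00,
       -1.1000e-01]), np.float64(40.66))
[526, 199, 152, 180, 0, 0] (array([535.06, 196.53, 145.76, 179.96,   5.41,  -1.25]), np.float64(40.36))
[530, 194, 158, 178, 0, 0] (array([ 5.2607e+02,  1.9645e+02,  1.4987e+02,  1.8021e+02, -6.0000e-01,
        1.3000e-01]), np.float64(39.6))
[522, 203, 148, 182, 0, 0] (array([535.16, 196.51, 145.72, 179.9 ,   5.48,  -1.13]), np.float64(40.36))
[526, 199, 160, 180, 0, 0] (array([526.14, 196.72, 150.32, 180.23,  -0.58,  -0.77]), np.float64(39.66))
[526, 192, 150, 180, 0, 0] (array([535.73, 188.92, 123.07, 182.64,  -7.53,   9.2 ]), np.float64(37.35))
27.7167
```

```bash
cat > chk2.py <<'E'
from chk import *
V=[]
for p in ([.526,.199,.40],[.526,.08,.36],[.60,.30,.38],[.44,.20,.36]):
    try: robot.move_pose(p,[180,0,-180])
    except robot.IKError: print("ik",p); continue
    robot.pause(.3); C=cal("wrist"); V.append((C,robot.grab_frame("wrist")))
pickle.dump(V,open("V.pkl","wb")); print(robot.observe()["time"])
def mfit(V,p0,lev=.0):
    best=np.array(p0,float)
    for sg in (3,1.5,1.):
        Gs=[]
        for C,im in V:
            b=cv2.GaussianBlur(cv2.cvtColor(im,cv2.COLOR_BGR2GRAY).astype(np.float32),(0,0),sg)
            Gs.append(np.minimum(np.hypot(cv2.Sobel(b,5,1,0),cv2.Sobel(b,5,0,1)),60/sg))
        def f(p):
            X=np.vstack([O,I])@Ro.from_euler("zyx",p[3:],degrees=True).as_matrix().T+np.array(p[:3])/1000
            s=lev*(p[4]**2+p[5]**2)
            for (C,_),G in zip(V,Gs):
                uv=proj(C,X).astype(np.float32); s-=cv2.remap(G,uv[:,:1],uv[:,1:],1).mean()
            return s
        sim=np.vstack([best]+[best+np.eye(6)[i]*s for i,s in enumerate([4,4,4,1.5,2,2])])
        best=minimize(f,best,method="Nelder-Mead",options=dict(initial_simplex=sim,maxiter=2500)).x
    return best.round(2),round(-f(best),1)
for p0 in ([526,197,151,180,0,0],[526,197,155,180,2,3],[526,197,155,180,-2,-3],[530,194,160,179,0,3]): print(mfit(V,p0))
print("level",mfit(V,[526,197,151,180,0,0],5))
E
python3 chk2.py
```

```text
31.6917
(array([ 5.2625e+02,  1.9709e+02,  1.5095e+02,  1.8017e+02,  5.0000e-02,
       -6.2000e-01]), np.float64(186.3))
(array([ 5.2625e+02,  1.9709e+02,  1.5096e+02,  1.8017e+02,  3.0000e-02,
       -5.8000e-01]), np.float64(186.3))
(array([ 5.2625e+02,  1.9707e+02,  1.5099e+02,  1.8018e+02,  8.0000e-02,
       -6.3000e-01]), np.float64(186.3))
(array([ 5.2624e+02,  1.9711e+02,  1.5098e+02,  1.8018e+02,  4.0000e-02,
       -5.7000e-01]), np.float64(186.3))
level (array([ 5.2615e+02,  1.9699e+02,  1.5108e+02,  1.8023e+02, -1.0000e-02,
       -1.0000e-01]), np.float64(185.9))
```

```bash
python3 -c "
from plant import robot
print(robot.job_done())"
```

```text
the job is handed in; nothing more can be done
None
```

I swivelled the full bin to face squarely out over the front edge and lowered the empty bin onto its rim, scoop to the back. My last wrist-camera check puts the empty bin about 2 mm off centre, within 1° of level, and at the stacked height rather than nested. The onions stayed in their bin and I left the mug, oil and salt jar alone; the job was handed in at about 32 s, with no verdict shown.

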